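Close up a row of sprig moulds in the press tray and lock it

ROBOT

A 7-joint arm with a two-finger parallel gripper is mounted at the origin on the work surface; the furniture and walls round the work are solid. World frame = base frame: x ahead of the robot, y to its left, z up, the work surface at z = 0. Lengths are in m, angles in degrees, forces in N, time in s.
With the tool pointing down it reaches from about 0.425 to 0.875 m from the base axis. Payload 4.7 kg.
Tool frame: the origin (TCP) lies midway between the tips of the shut fingers; the grasp point (between the pads) lies 19 mm behind it; z points along the fingers, y is the line along which they close (so a half turn about z gives the same grasp; the last joint's range is limited). The gripper opens to 87 mm and grips with 3 to 60 N. Pads are 19 mm wide; open, the fingers measure 117 mm over their backs; the gripper's body (75 mm by 190 mm) begins 51 mm behind the grasp point.
Start: joints at [-69.723, 18.392, -4.016, 83.108, 1.295, 78.541, -3.26], TCP at [0.217, 0.613, 0.223] pointing down, gripper open.
Joint ranges: [-163.93, 163.93], [-17.29, 119.83], [-79.2, 71.16], [3.27, 140.29], [-89.18, 269.18], [5.43, 117.66], [-154.24, 154.24]. Speed limits (degrees/s): [147.25, 147.25, 180, 180, 180, 180, 180].

INTERFACE

Orientations are given as [roll, pitch, yaw] about the fixed x, y, z axes, in that order (R = Rz(yaw) Ry(pitch) Rx(roll)).
In Python, from cell import env, viewer, boxes_of, masks_of gives the robot as it stands. The module is installed in compiled form; this text tells all that it offers.
- The arm moves only by the tool apply_moves, never from a script. Its argument "moves" is a list of rows, each a list of 7 numbers: the shift along the tool's x, y, z scaled (see below), then the turn, a rotation vector about the tool's x, y, z scaled (see below), then the opening, from 0 (shut) to 1 (fully open). A call has 1 to 20 rows; each row is the pose to reach, as a shift and turn from the pose commanded when the call began, along the tool's axes at that moment; what a row does not reach only later rows make up. The controller multiplies each number of a shift by 0.2 m and each number of a turn by 1.5 rad. A row lasts 1/10 s, in which the tool goes at most 50 mm and 8.59 degrees, less where a joint would pass 70% of its speed; a pose out of reach is approached as far as the arm can. A call with a number of a shift or a turn outside -1 to 1 is refused whole. A call with a gripper value outside its range is refused whole. The fingers move at their own pace and stop on an object; "grip_force" is the grip in N (left out, the last holds). Time passes only in rows, so rows that repeat a pose let the fingers close. It gives the time, the measured TCP pose, the force, the opening and the grip force at its end, in the units of the state.
- env.get_obs(): the state, without advancing time (a new reading comes with each control period).
- viewer.read_camera(name): name is "side" or "top" or "wrist"; returns the picture (480x640x3 uint8, red, green, blue); there is no depth.
- viewer.get_calibration(name): a dict with "fov_y" (degrees; the focal length in pixels is half the picture's height over the tangent of half this angle, whatever the lens; pixels are square), "cx", "cy" (the principal point, pixels), "k1" (the pictures are not rectified: a ray, as slopes to the right and down, at radius r is drawn at 1 + k1 r^2 times it, then the intrinsics apply), "position" and "orientation" of the camera in the world. Camera axes: x right, y up, looking along -z (the intrinsics and any distortion apply to the point x, -y, -z); pixel columns grow to the right and rows downward; lengths in m; the calibration is good to about 2 mm. A picture is of the moment at which its call begins: read the wrist's pose just before it. get_calibration takes no time and is no camera call; for the wrist camera it gives the pose at the moment of the call.
- env.sign_off(): hands the job in; it is judged then, once.
Trained networks look in the newest picture that a camera, given by its name, has taken for a name from the list of things; names that differ only in an ending like _2 or _b are one class to them, and where a whole thing is asked for, a point or a joint stands for the part that bears it (a point fixed in the world has none). Each returns a list of dicts, best first, with "conf" (0 to 1); they miss things now and then, are a little off and sometimes report something else, mostly with a low value. They report only what shows in the picture. A call takes as long as a camera call. They do not tell look-alikes from the thing itself.
- boxes_of(camera, target): "location" ([column, row] in pixels, amid what is visible of it).
- masks_of(camera, target): "pixels" (480x640 bool, what is visible of it) and "location" ([column, row] in pixels, amid what is visible of it).
The state is a dict: "time_s": time; "qpos": joint angles; "joint_velocities": joint speeds; "effort": joint torques, N m; "tool_pos": TCP position; "tool_rot": TCP orientation; "force": force on the tool from outside, world axes, zero at the start; "wrist_torque": the same for the moment, N m; "grip_width": finger opening in m; "grasp_force": force on a finger pad.
Only numpy, scipy, OpenCV 4.12 (cv2) and the standard library are available. Lean on these libraries where they do the work, as an engineer would, in place of code of your own. Each camera call takes 0.05 s, during which the arm holds its last target. There are 200 camera calls.

TASK

With the fingertips, push the whole row of four plaster sprig moulds along the wooden press tray as one train until it is fully home against the end stop, so that clay can be pressed into them and struck off without the moulds shifting. Then swing the wooden keeper bar right across behind the last mould until it rests against its dowel. Do not pick anything up, and leave the rib, the loop tool and the water bowl where they lie.

Things in the scene. Friction and masses are not known exactly. Their poses are not given: they have to be found in the camera images.
- press_tray: Shallow wooden press tray, fixed to the table: board 372 x 120 mm, 12 mm thick (its top is the tray floor). Two low side rails (22 mm wide, tops at z = 21 mm) leave a channel 65 mm wide along the middle. Origin: centre of the underside, on the table. x runs along the channel to the end stop, y across, z up. The other end (-x, board ends at -186 mm) is open.
- stop_face (a point): Foot of the end stop's face, mid-channel on the tray floor, at tray x = +160 mm. The stop is a cross block between the rails, 14 mm high above the tray floor.
- mould_1: Plaster sprig mould, off-white block 62 mm across the tray, 51 mm along the tray, 20 mm high (24 mm with the relief on its top), 85 g. Origin: centre of its underside, which rests on the tray floor; z up. Front mould of the row, nearest the end stop; home when its centre is at tray x = +134.6 mm. The row starts with its moulds touching, 50 to 110 mm short of home; 1.3 mm play to each rail.
- mould_2: Plaster sprig mould, off-white block 62 mm across the tray, 51 mm along the tray, 20 mm high (24 mm with the relief on its top), 85 g. Origin: centre of its underside, which rests on the tray floor; z up. Second in the row; home at tray x = +83.8 mm.
- mould_3: Plaster sprig mould, off-white block 62 mm across the tray, 51 mm along the tray, 20 mm high (24 mm with the relief on its top), 85 g. Origin: centre of its underside, which rests on the tray floor; z up. Third in the row; home at tray x = +33.0 mm.
- mould_4: Plaster sprig mould, off-white block 62 mm across the tray, 51 mm along the tray, 20 mm high (24 mm with the relief on its top), 85 g. Origin: centre of its underside, which rests on the tray floor; z up. Last in the row, farthest from the end stop: its free rear face, 25.4 mm behind its centre, is the one to push. Home at tray x = -17.8 mm.
- keeper (a joint): Angle of the keeper bar (rad). 0: the bar lies along the -y rail, pointing away from the end stop; negative (to -0.6): splayed outwards; it grows as the bar swings in over the channel; 1.571: square across, against the dowel, 2 mm behind the last mould if the row is home. Starts between -0.4 and -0.05. Stays where it is left; turns with about 1 N at the knob. A row well short of home blocks it.
- keeper_pivot (a point): Upright screw on which the keeper turns, on the -y rail at tray x = -55, y = -43.5 mm; the point is at the bar's half height (z = 30.5 mm). The wooden bar is 20 mm wide, 16 mm high (z 22.5 to 38.5 mm) and reaches 107 mm from the pivot. A 10 mm dowel standing on the other rail at tray x = -40, y = +45.5 mm, 19 mm high above the rail, stops it.
- keeper_knob (a point): Centre of the small turned wooden knob standing on the keeper 72 mm from the pivot: 19 mm across at its widest, from z = 38 to 66 mm; this point is at z = 58.5 mm.
- wood_rib: Wooden rib, a flat oval 44 x 110 x 8 mm lying on the table beside the tray. Bystander. Origin: centre of its underside.
- loop_tool: Loop tool, a wooden handle with a wire loop, 191 mm long, 33 mm wide, 12 mm high, lying on the table beyond the end stop. Bystander. Origin: centre of its underside.
- water_bowl: Small blue-grey water bowl, 112 mm across, 50 mm high, on the table beyond the open end of the tray. Bystander. Origin: centre of its underside.
Things that resemble listed ones, but are neither listed nor needed, are in the scene too. What is shaped like the mould_4 but pink or red is not meant. Leave any orange look-alike of the mould_3 alone.

How it is judged:
By the outcome, as a careful person would: the job done as asked, in the order asked, and still so for the second after the job is handed in, with the robot touching nothing.
It also fails if it takes over 48 s, if anything falls off the work surface, if the arm or the gripper's body presses on something with over 40 N, if the wrist force passes 120 N, or if a joint passes its speed limit or range.

## Working session

There is one attempt and no reset: what is moved stays moved. The work goes in short steps, Python scripts to look and compute and a tool call to move; the robot and the scene stay as the last step left them, time stands still between calls to the robot, and variables do not carry over. Pictures are saved under pics/ and viewed, at most 10 in all, crops included, and the job is handed in when it is done.

Besides the shell and the picture viewer there is one more tool, called after "Call:" as name(argument=value, ...) on one line, values as JSON. apply_moves: Moves the arm, as the interface text tells. Shifts and turns lie within -1 to 1; 1 stands for 0.2 m of shift or 1.5 rad of turn. Its arguments: {"type":"object","properties":{"moves":{"type":"array","items":{"type":"array","items":{"type":"number","minimum":-1,"maximum":1}}},"grip_force":{"type":"number"}},"required":["moves"]}

```bash
mkdir -p pics
cat > h.py <<'E'
import numpy as np, cv2
from scipy.spatial.transform import Rotation as R
from cell import env, viewer, boxes_of, masks_of
def cal(n):
    c=viewer.get_calibration(n); f=240/np.tan(np.radians(c["fov_y"])/2)
    o=np.array(c["orientation"],float)
    M=o if o.shape==(3,3) else R.from_euler('xyz',o,degrees=True).as_matrix() if o.size==3 else None
    return c,f,M
def px2w(n,uv,z):
    c,f,M=cal(n); d=np.array([(uv[0]-c["cx"])/f,(uv[1]-c["cy"])/f]); s=d.copy()
    for _ in range(30): s=d/(1+c["k1"]*(s@s))
    r=M@np.array([s[0],-s[1],-1]); p=np.array(c["position"]); return p+r*(z-p[2])/r[2]
def w2px(n,P):
    c,f,M=cal(n); q=M.T@(np.array(P)-np.array(c["position"])); s=np.array([q[0],-q[1]])/-q[2]
    s=s*(1+c["k1"]*(s@s)); return np.array([c["cx"],c["cy"]])+f*s
def snap(n,fn):
    im=viewer.read_camera(n); cv2.imwrite('pics/'+fn,im[:,:,::-1]); return im
E
python3 - <<'E'
from h import *
for n in("top","side"):
    print(viewer.get_calibration(n)); snap(n,n+'0.png')
    for t in("press_tray","mould_1","keeper","keeper_knob","water_bowl","wood_rib","loop_tool"):
        print(n,t,[(round(b["conf"],2),np.round(b["location"])) for b in boxes_of(n,t)])
print(env.get_obs())
E
```

```text
{'fov_y': 57.32398622423509, 'cx': 326.8886958157439, 'cy': 234.18746588550027, 'k1': -0.06537780500005762, 'position': array([ 0.45090747, -0.04637768,  1.08039923]), 'orientation': array([  3.25078137,   0.94160466, -88.71854152])}
top press_tray [(0.91, array([322., 227.]))]
top mould_1 [(0.89, array([349., 289.])), (0.87, array([314., 213.])), (0.82, array([396., 292.])), (0.78, array([357., 207.])), (0.76, array([294., 217.])), (0.62, array([336., 209.])), (0.6, array([437., 235.]))]
top keeper [(0.96, array([360., 186.]))]
top keeper_knob [(0.57, array([358., 187.]))]
top water_bowl [(0.81, array([482., 280.]))]
top wood_rib [(0.6, array([358., 250.]))]
top loop_tool [(0.66, array([326., 224.])), (0.59, array([186., 229.]))]
{'fov_y': 44.48136798695077, 'cx': 312.3515920048925, 'cy': 245.8875735653766, 'k1': 0.009588952618087145, 'position': array([-0.07418781, -1.0539627 ,  0.68950757]), 'orientation': array([ 61.97443492,  -1.54075844, -29.69529094])}
side press_tray [(0.97, array([332., 266.])), (0.48, array([313., 250.]))]
side mould_1 [(0.86, array([372., 327.])), (0.81, a
[... 454 characters left out ...]
': 0.8, 'qpos': array([-69.72252317,  18.39064257,  -4.01818026,  83.1074449 ,
         1.29397781,  78.53999091,  -3.2596216 ]), 'joint_velocities': array([-0.03090502,  0.04477528,  0.04920294, -0.06099149, -0.05731927,
       -0.02168377, -0.01150399]), 'effort': array([ 2.05668476e-05, -4.91032183e+01, -4.03025486e-01, -3.12753940e+01,
       -6.36613020e-02,  3.33851308e-02,  7.75853664e-06]), 'tool_pos': array([0.2166583 , 0.61285758, 0.22260227]), 'tool_rot': array([1.79992995e+02, 1.03449886e-03, 1.60533466e+02]), 'force': array([ 0.90126393, -0.18977522,  0.55662029]), 'wrist_torque': array([0.01003342, 0.01127161, 0.00405485]), 'grasp_force': 0.0, 'grip_width': 0.08686370384169087}
```

View top.

Run:
```python
from h import *
im=cv2.imread('pics/top0.png'); cv2.imwrite('pics/topc.png',cv2.resize(im[140:340,150:550],(800,400),interpolation=cv2.INTER_CUBIC))
```

```text
(no output)
```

View pics/topc.png

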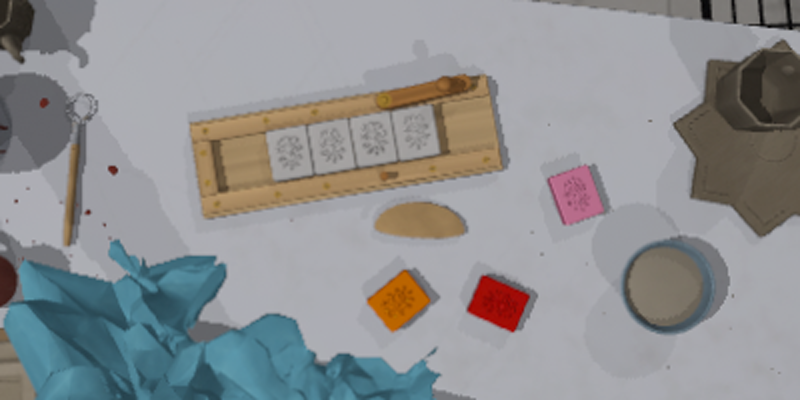

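View pics/side0.png

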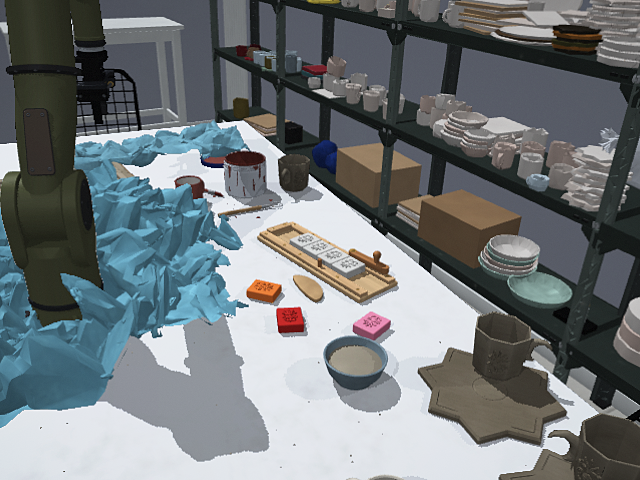

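```bash
cat > fit.py <<'E'
from h import *
from scipy.optimize import minimize
def tray_pts(p,L):
    c,s=np.cos(p[2]),np.sin(p[2]); L=np.array(L,float)
    return np.c_[p[0]+c*L[:,0]-s*L[:,1],p[1]+s*L[:,0]+c*L[:,1],L[:,2]]
T=[(sx*.186,sy*.06,z) for sx in(1,-1) for sy in(1,-1) for z in(0,.012)]+[(sx*.186,sy*.0545,.021) for sx in(1,-1) for sy in(1,-1)]
def hullmask(n,p):
    q=np.array([w2px(n,x) for x in tray_pts(p,T)],np.float32); m=np.zeros((480*4,640*4),np.uint8)
    cv2.fillConvexPoly(m,cv2.convexHull(((q+.5)*4).astype(np.int32)),1); return cv2.resize(m.astype(np.float32),(640,480),interpolation=cv2.INTER_AREA)
E
python3 - <<'E'
from fit import *
def uv(a,b): return (150+(a+.5)/2-.5,140+(b+.5)/2-.5)
cs=[uv(190,122),uv(487,73),uv(503,168),uv(205,217)]
W=[px2w("top",c,.012) for c in cs]; print(np.round(W,4)); 
print([np.linalg.norm(W[i]-W[(i+1)%4]).round(4) for i in range(4)])
c=np.mean(W,0); d=W[0]-W[1]; p0=[c[0],c[1],np.arctan2(d[1],d[0])]; print(p0)
M={}
for n in("top",):
    viewer.read_camera(n); m=masks_of(n,"press_tray")[0]["pixels"].copy()
    for t in ("mould_1","keeper"):
        for x in masks_of(n,t):
            if x["conf"]>.5: m|=x["pixels"]
    k=hullmask(n,np.array(p0)); m&=cv2.dilate(k,np.ones((9,9)))>0; M[n]=cv2.morphologyEx(m.astype(np.uint8),cv2.MORPH_CLOSE,np.ones((7,7))).astype(np.float32)
f=lambda p:sum(np.abs(hullmask(n,p)-M[n]).sum() for n in M)
print(f(p0)); r=minimize(f,p0,method='Nelder-Mead',options=dict(initial_simplex=[p0]+[np.array(p0)+e for e in np.diag([.004,.004,.02])])); print(r.x,r.fun, np.degrees(r.x[2]))
np.save('tray.npy',r.x)
p=r.x; c,s=np.cos(p[2]),np.sin(p[2])
def loc(w): d=np.array(w[:2])-p[:2]; return np.round([c*d[0]+s*d[1],-s*d[0]+c*d[1]],4)
for b in boxes_of("top","mould_1"): print('mould',b["conf"],loc(px2w("top",b["location"],.034)))
for b in boxes_of("top","keeper_knob"): print('knob',loc(px2w("top",b["location"],.0585)))
for b in boxes_of("side","keeper_knob"): print('knob side',loc(px2w("side",b["location"],.0585)))
print('knob px',loc(px2w("top",uv(450,84),.066)))
im=cv2.imread('pics/top0.png'); z=cv2.resize(im[150:260,230:420],None,fx=4,fy=4,interpolation=cv2.INTER_CUBIC)
def dr(L,col):
    q=[(w2px("top",x)-[230,150]+.5)*4 for x in tray_pts(p,L)]; cv2.polylines(z,[np.int32(q)],True,col,1)
dr([(.186,.06,.012),(.186,-.06,.012),(-.186,-.06,.012),(-.186,.06,.012)],(0,0,255))
dr([(.16,.0325,.021),(.16,-.0325,.021),(-.186,-.0325,.021),(-.186,.0325,.021)],(0,255,0))
a=-.2;u=np.array([-np.cos(a),np.sin(a)])
cv2.imwrite('pics/ov.png',z)
E
```

```text
[[ 0.5893  0.1766  0.012 ]
 [ 0.6572 -0.1873  0.012 ]
 [ 0.5406 -0.2082  0.012 ]
 [ 0.4729  0.1542  0.012 ]]
[np.float64(0.3702), np.float64(0.1185), np.float64(0.3687), np.float64(0.1186)]
[np.float64(0.5649806387425496), np.float64(-0.016163369201193392), np.float64(1.7552428183533917)]
270.1875
[ 0.56353965 -0.0137124   1.76030294] 216.75 100.85792909407304
mould 0.89 [-0.0832 -0.0035]
mould 0.89 [-0.1497  0.2166]
mould 0.82 [ 0.027 -0.001]
mould 0.8 [-0.0393  0.0061]
mould 0.67 [0.0616 0.0021]
mould 0.59 [-0.035  0.197]
mould 0.57 [-0.26    0.1063]
knob [-0.0965 -0.0443]
knob side [-0.1375 -0.0301]
knob side [-0.1243  0.0769]
knob px [-0.1343 -0.0448]
```

View pics/ov.png

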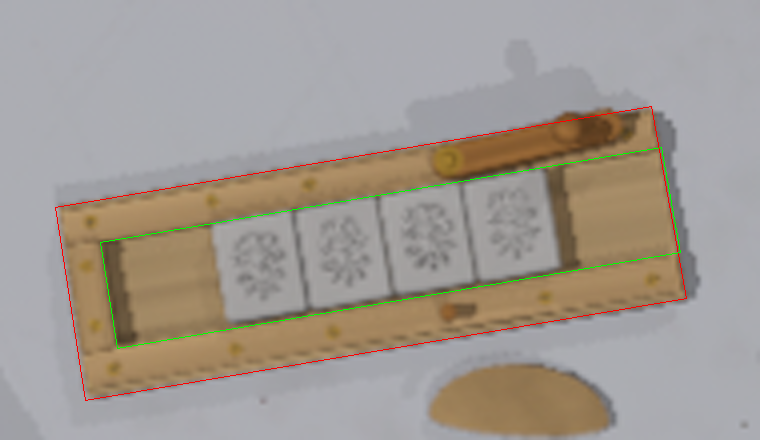

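Call:
apply_moves(moves=[[0,0,-0.6,0,0,0,0.23],[0,0,-0.6,0,0,0,0.23],[0,0,-0.6,0,0,0,0.23],[-1,-0.98,-0.6,0,0,0,0.23],[-1,-0.98,-0.6,0,0,0,0.23],[-1,-0.98,-0.6,0,0,0,0.23],[-1,-0.98,-0.6,0,0,0,0.23],[-1,-0.98,-0.6,0,0,0,0.23],[-1,-0.98,-0.6,0,0,0,0.23]])

```text
time_s: 2.05
tool_pos: [0.3422, 0.3573, 0.3432]
tool_rot: [180.0, 0.1, 160.3]
force: [0.2, 0.1, 1.2]
grip_width: 0.0248
grasp_force: 0.0
```

Call:
apply_moves(moves=[[-1,-0.98,0,0,0,0,0.23],[-1,-0.98,0,0,0,0,0.23],[-1,-0.98,0,0,0,0,0.23],[-1,-0.98,0,0,0,0,0.23],[-1,-0.98,0,0,0,0,0.23],[-1,-0.98,0,0,0,0,0.23]])

```text
time_s: 2.65
tool_pos: [0.4644, 0.1054, 0.3431]
tool_rot: [180.0, 0.1, 160.2]
force: [0.5, 0.3, 0.1]
grip_width: 0.0198
grasp_force: 0.0
```

Call:
apply_moves(moves=[[-1,-0.98,0,0,0,0.693,0.23],[-1,-0.98,0,0,0,0.693,0.23],[-1,-0.98,0,0,0,0.693,0.23],[-1,-0.98,0,0,0,0.693,0.23],[-1,-0.98,0,0,0,0.693,0.23],[-1,-0.98,0,0,0,0.693,0.23],[-1,-0.98,0,0,0,0.693,0.23],[-1,-0.98,0,0,0,0.693,0.23],[-1,-0.98,0,0,0,0.693,0.23],[-1,-0.98,0,0,0,0.693,0.23]])

```text
time_s: 3.65
tool_pos: [0.5864, -0.1403, 0.3427]
tool_rot: [180.0, -0.0, 101.2]
force: [-0.1, 0.6, -0.1]
grip_width: 0.0203
grasp_force: 0.0
```

Run:
```python
from fit import *
print(viewer.get_calibration("wrist")); im=snap("wrist",'w1.png').copy()
p=np.load('tray.npy'); z=im[:,:,::-1].copy()
def dr(L,col):
    q=[w2px("wrist",x) for x in tray_pts(p,L)]; cv2.polylines(z,[np.int32(np.round(q))],True,col,1)
dr([(.186,.06,.012),(.186,-.06,.012),(-.186,-.06,.012),(-.186,.06,.012)],(0,0,255))
dr([(.16,.0325,.021),(.16,-.0325,.021),(-.186,-.0325,.021),(-.186,.0325,.021)],(0,255,0))
dr([(-.04,.0455+.0,.04)]*2+[(-.04,.0455,.021)],(255,0,0))
for t in("keeper_knob","mould_4","keeper"):
    for b in boxes_of("wrist",t): print(t,b["conf"],b["location"])
cv2.imwrite('pics/w1o.png',z)
```

```text
{'fov_y': 67.27957002540273, 'cx': 318.50288225278916, 'cy': 233.66258719709998, 'k1': -0.05045781057859076, 'position': array([ 0.57198821, -0.06436828,  0.50461042]), 'orientation': array([-1.64180639e+01,  9.69373343e-03,  1.12676958e+01])}
keeper_knob 0.56 [355.3, 168.6]
mould_4 0.97 [322.9, 27.1]
mould_4 0.97 [321.7, 156.5]
mould_4 0.95 [162.1, 201.2]
mould_4 0.77 [248.9, 274.3]
mould_4 0.75 [321.4, 116.6]
mould_4 0.69 [168.1, 113.9]
mould_4 0.66 [296.7, 136.0]
mould_4 0.6 [323.3, 74.2]
keeper 0.68 [357.4, 165.4]
```

View pics/w1o.png

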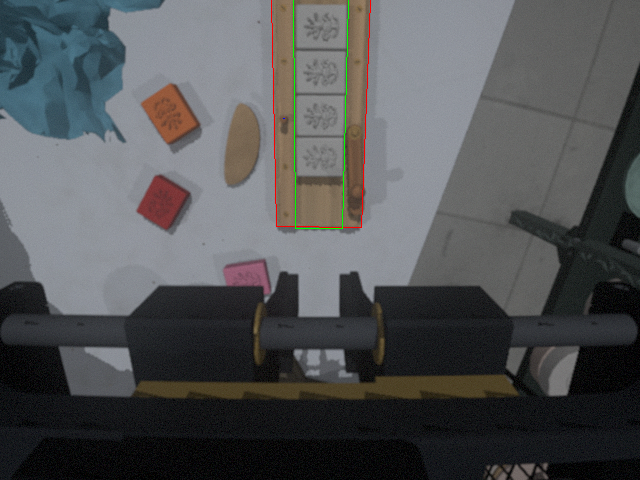

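The four white moulds at (323,27), (323,74), (321,117) and (322,157) lie touching in the tray channel, so they are the row. Pink (248,274), red (162,201) and orange (168,114) lie outside the tray and are the decoys; the enlarged crop already showed this. The tray fit matches in both views.

Run:
```python
from fit import *
p=np.load('tray.npy'); c,s=np.cos(p[2]),np.sin(p[2])
def loc(w): d=np.array(w[:2])-p[:2]; return np.round([c*d[0]+s*d[1],-s*d[0]+c*d[1]],4)
im=viewer.read_camera("wrist")
print(im[160:192,322].tolist())
for r in(174,177): print(r,loc(px2w("wrist",(322,r),.032)))
for i,m in enumerate(masks_of("wrist","mould_4")):
    y,x=np.nonzero(m["pixels"]); print(x.min(),x.max(),y.min(),y.max(),m["location"])
print('dowel top',w2px("wrist",tray_pts(p,[(-.04,.0455,.04)])[0]),'pivot',w2px("wrist",tray_pts(p,[(-.055,-.0435,.0385)])[0]))
for a in(-.4,-.3,-.2,-.1,-.05): print(a,w2px("wrist",tray_pts(p,[(-.055-.072*np.cos(a),-.0435+.072*np.sin(a),.066)])[0]), w2px("top",tray_pts(p,[(-.055-.072*np.cos(a),-.0435+.072*np.sin(a),.066)])[0]))
z=cv2.resize(im[100:240,260:390,::-1],None,fx=4,fy=4,interpolation=cv2.INTER_CUBIC); cv2.imwrite('pics/w1c.png',z)
print(loc(env.get_obs()["tool_pos"]))
```

```text
[[117, 117, 117], [123, 120, 121], [123, 121, 121], [119, 117, 119], [108, 109, 107], [116, 115, 116], [121, 123, 123], [123, 123, 123], [130, 130, 131], [130, 134, 133], [134, 135, 134], [133, 133, 133], [136, 136, 136], [134, 132, 134], [125, 126, 128], [110, 110, 109], [89, 84, 77], [87, 77, 64], [91, 81, 67], [90, 77, 67], [90, 80, 68], [88, 78, 66], [87, 79, 63], [100, 86, 71], [116, 104, 83], [131, 113, 93], [133, 114, 94], [135, 118, 95], [135, 114, 96], [135, 118, 95], [134, 118, 95], [132, 114, 92]]
174 [-0.1103 -0.0035]
177 [-0.1142 -0.0036]
141 199 83 143 [169.5, 114.2]
294 347 3 51 [321.2, 27.3]
295 347 49 95 [322.3, 70.7]
223 270 259 292 [248.1, 276.6]
136 190 174 229 [163.0, 198.6]
295 344 136 176 [323.5, 157.7]
296 344 95 136 [322.5, 114.3]
dowel top [282.70949587 117.44997341] pivot [354.41603417 130.2866569 ]
-0.4 [377.81748512 186.68381889] [367.26418091 171.51707059]
-0.3 [372.21662178 188.65308194] [368.80808507 174.1631037 ]
-0.2 [366.47787004 190.0619285 ] [370.0786865  176.94974417]
-0.1 [360.65192966 190.89940821] [371.06292985 179.84943575]
-0.05 [357.72223501 191.10165423] [371.44435248 181.33272717]
[-0.1295  0.0016]
```

View pics/w1c.png

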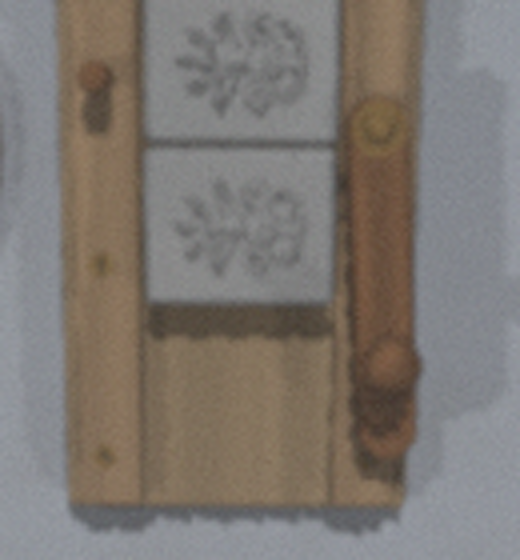

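Call:
apply_moves(moves=[[-0.1,0.01,1,0,0,0.004,0.23],[-0.1,0.01,1,0,0,0.004,0.23],[-0.1,0.01,1,0,0,0.004,0.23],[-0.1,0.01,1,0,0,0.004,0.23],[-0.1,0.01,1,0,0,0.004,0.23],[-0.1,0.01,1,0,0,0.004,0.23]])

```text
time_s: 4.55
tool_pos: [0.5921, -0.1607, 0.1431]
tool_rot: [-179.9, -0.0, 100.6]
force: [-0.0, -0.1, 1.3]
grip_width: 0.02
grasp_force: 0.0
```

Call:
apply_moves(moves=[[0,0,0.2,0,0,0,0.23],[0,0,0.4,0,0,0,0.23],[0,0,0.5,0,0,0,0.23],[0,0,0.55,0,0,0,0.23],[0,0,0.6,0,0,0,0.23],[0,0,0.6,0,0,0,0.23],[0,0,0.6,0,0,0,0.23]])

```text
time_s: 5.25
tool_pos: [0.5935, -0.161, 0.0242]
tool_rot: [179.9, 0.0, 100.6]
force: [-0.2, 0.4, -0.3]
grip_width: 0.0201
grasp_force: 0.0
```

Run:
```python
from fit import *
p=np.load('tray.npy'); c,s=np.cos(p[2]),np.sin(p[2])
def loc(w): d=np.array(w[:2])-p[:2]; return np.round([c*d[0]+s*d[1],-s*d[0]+c*d[1]],4)
o=env.get_obs(); print(loc(o["tool_pos"]),o["tool_pos"],o["tool_rot"],o["force"],o["grip_width"])
```

```text
[-0.1503 -0.0017] [ 0.59352204 -0.16101836  0.02423481] [1.79850210e+02 4.16750418e-02 1.00638334e+02] [-0.18208476  0.4229697  -0.31920425] 0.020075013461684308
```

Call:
apply_moves(moves=[[0.06,0,0,0,0,0,0.23],[0.11,0,0,0,0,0,0.23],[0.13,0,0,0,0,0,0.23],[0.15,0,0,0,0,0,0.23],[0.17,0,0,0,0,0,0.23],[0.19,0,0,0,0,0,0.23],[0.21,0,0,0,0,0,0.23],[0.23,0,0,0,0,0,0.23],[0.25,0,0,0,0,0,0.23],[0.27,0,0,0,0,0,0.23],[0.29,0,0,0,0,0,0.23],[0.31,0,0,0,0,0,0.23],[0.33,0,0,0,0,0,0.23],[0.35,0,0,0,0,0,0.23],[0.37,0,0,0,0,0,0.23],[0.39,0,0,0,0,0,0.23],[0.41,0,0,0,0,0,0.23],[0.43,0,0,0,0,0,0.23]])

```text
time_s: 7.05
tool_pos: [0.5762, -0.0759, 0.0226]
tool_rot: [-180.0, -0.0, 100.6]
force: [0.4, -3.5, 3.0]
grip_width: 0.02
grasp_force: 1.7
```

Call:
apply_moves(moves=[[0.01,0,0,0,0,0,0.23],[0.02,0,0,0,0,0,0.23],[0.03,0,0,0,0,0,0.23]])

```text
time_s: 7.35
tool_pos: [0.5751, -0.0702, 0.0225]
tool_rot: [-180.0, -0.0, 100.6]
force: [1.0, -3.0, 1.6]
grip_width: 0.0197
grasp_force: 1.5
```

Call:
apply_moves(moves=[[0.01,0,0,0,0,0,0.23],[0.015,0,0,0,0,0,0.23],[0.02,0,0,0,0,0,0.23]])

```text
time_s: 7.65
tool_pos: [0.5746, -0.0672, 0.0226]
tool_rot: [180.0, 0.1, 100.6]
force: [1.0, -5.8, -0.1]
grip_width: 0.0206
grasp_force: 3.0
```

Call:
apply_moves(moves=[[0.005,0,0,0,0,0,0.23],[0.01,0,0,0,0,0,0.23]])

```text
time_s: 7.85
tool_pos: [0.5746, -0.0672, 0.0227]
tool_rot: [179.9, 0.2, 100.6]
force: [2.6, -9.4, -0.1]
grip_width: 0.0201
grasp_force: 4.6
```

Call:
apply_moves(moves=[[0.01,0,0,0,0,0,0.23],[0.015,0,0,0,0,0,0.23],[0.015,0,0,0,0,0,0.23]])

```text
time_s: 8.15
tool_pos: [0.5744, -0.0671, 0.0229]
tool_rot: [179.9, 0.4, 100.5]
force: [2.9, -11.8, -1.3]
grip_width: 0.0198
grasp_force: 6.3
```

Run:
```python
from fit import *
im=snap("top",'t2.png'); z=cv2.resize(im[150:260,230:420,::-1],None,fx=4,fy=4,interpolation=cv2.INTER_CUBIC); cv2.imwrite('pics/t2c.png',z)
```

```text
(no output)
```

View pics/t2c.png

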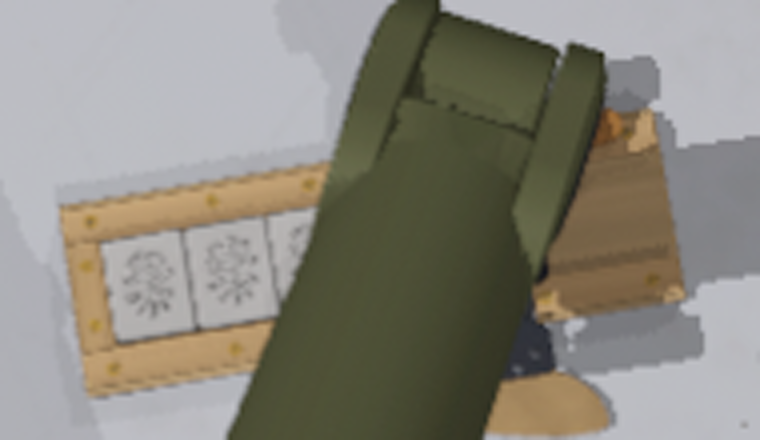

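The row is home: mould_1 sits flush on the stop at crop (100,245), with no gaps, and the push force rose to 12 N without movement. Next I back off and lift.

Call:
apply_moves(moves=[[-0.05,0,0,0,0,0,0.23],[-0.12,0,0,0,0,0,0.23],[-0.15,0,0,0,0,0,0.23],[-0.15,0,-0.25,0,0,0,0],[-0.15,0,-0.5,0,0,0,0],[-0.15,0,-0.5,0,0,0,0],[-0.15,0,-0.5,0,0,0,0]])

```text
time_s: 8.9
tool_pos: [0.5799, -0.0905, 0.1238]
tool_rot: [179.8, -0.1, 100.7]
force: [-0.7, 0.2, -0.9]
grip_width: 0.002
grasp_force: 0.0
```

Run:
```python
from fit import *
p=np.load('tray.npy'); p[:2]-=.0018*np.array([np.cos(p[2]),np.sin(p[2])]); np.save('tray2.npy',p)
c,s=np.cos(p[2]),np.sin(p[2])
def loc(w): d=np.array(w[:2])-p[:2]; return np.round([c*d[0]+s*d[1],-s*d[0]+c*d[1]],4)
o=env.get_obs(); t=loc(o["tool_pos"]); print(t,o["tool_pos"],o["tool_rot"],o["grip_width"])
yaw=np.radians(o["tool_rot"][2])-p[2]; d=np.array([-.127,-.090])-t
tl=lambda d:np.array([np.cos(yaw)*d[0]+np.sin(yaw)*d[1],np.sin(yaw)*d[0]-np.cos(yaw)*d[1]])/.2
print('shift units',tl(d), (.047-o["tool_pos"][2])/-.2,'rot',-np.degrees(yaw))
viewer.read_camera("wrist")
for a in(-.15,-.1,-.05,0): print(a,w2px("wrist",tray_pts(p,[(-.055-.072*np.cos(a),-.0435+.072*np.sin(a),.058)])[0]))
print([(b["conf"],b["location"]) for b in boxes_of("wrist","keeper_knob")])
snap("wrist",'w3.png')
```

```text
[-0.0767 -0.0016] [ 0.57990215 -0.09049904  0.12383298] [ 1.79847723e+02 -5.87217470e-02  1.00651971e+02] 0.0019998163290828107
shift units [-0.24990954  0.4429012 ] 0.38416488154214223 rot 0.2059584674151778
-0.15 [394.15892278 316.07706664]
-0.1 [389.07134617 316.67727238]
-0.05 [383.97305554 317.0496477 ]
0 [378.87383428 317.19354123]
[(0.91, [374.2, 241.1])]
```

View pics/w3.png

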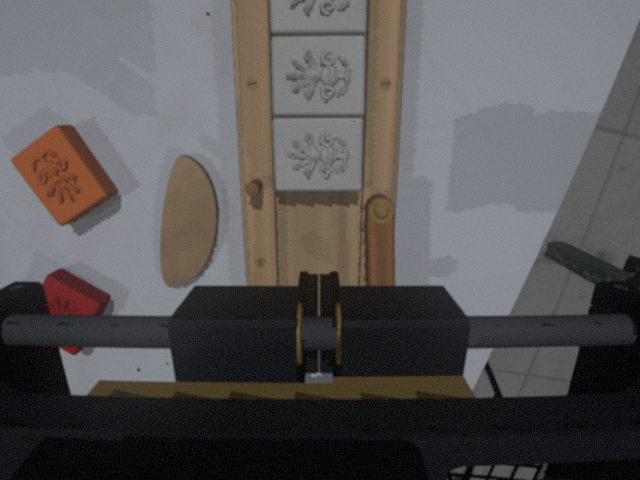

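Call:
apply_moves(moves=[[-0.12,0.22,0,0,0,0,0],[-0.25,0.44,0,0,0,0,0],[-0.25,0.44,0,0,0,0,0],[-0.25,0.44,0.1,0,0,0,0],[-0.25,0.44,0.25,0,0,0,0],[-0.25,0.44,0.38,0,0,0,0],[-0.25,0.44,0.38,0,0,0,0],[-0.25,0.44,0.38,0,0,0,0]])

```text
time_s: 9.85
tool_pos: [0.6738, -0.1237, 0.0457]
tool_rot: [-179.9, -0.0, 100.6]
force: [-0.6, -0.6, 0.2]
grip_width: 0.0003
grasp_force: 0.0
```

Run:
```python
from fit import *
p=np.load('tray2.npy'); c,s=np.cos(p[2]),np.sin(p[2])
def loc(w): d=np.array(w[:2])-p[:2]; return np.round([c*d[0]+s*d[1],-s*d[0]+c*d[1]],4)
o=env.get_obs(); t=loc(o["tool_pos"]); print(t,o["tool_pos"],o["tool_rot"],o["grip_width"])
viewer.read_camera("side"); print([(b["conf"],b["location"]) for b in boxes_of("side","keeper_knob")])
for a in(-.15,-.05): print(w2px("side",tray_pts(p,[(-.055-.072*np.cos(a),-.0435+.072*np.sin(a),.0585)])[0]))
yaw=np.radians(o["tool_rot"][2])-p[2]
for a in np.r_[-.1:1.41:.1,1.45,1.5,1.55,1.6]:
    d=np.array([-.055-.072*np.cos(a)-.0245*np.sin(a),-.0435+.072*np.sin(a)-.0245*np.cos(a)])-t
    print(np.round([a,*(np.array([np.cos(yaw)*d[0]+np.sin(yaw)*d[1],np.sin(yaw)*d[0]-np.cos(yaw)*d[1]])/.2),(a+yaw)/1.5],3).tolist())
```

```text
[-0.127  -0.0875] [ 0.67376424 -0.12368993  0.04574624] [-1.79866365e+02 -3.66299548e-02  1.00621335e+02] 0.00031915142627454745
[]
[377.28968813 253.34485262]
[375.30070057 254.4089626 ]
[-0.1, 0.014, -0.062, -0.069]
[0.0, -0.0, -0.097, -0.003]
[0.1, -0.011, -0.134, 0.064]
[0.2, -0.018, -0.171, 0.131]
[0.3, -0.021, -0.209, 0.197]
[0.4, -0.02, -0.247, 0.264]
[0.5, -0.016, -0.285, 0.331]
[0.6, -0.008, -0.322, 0.397]
[0.7, 0.004, -0.358, 0.464]
[0.8, 0.02, -0.393, 0.531]
[0.9, 0.039, -0.426, 0.597]
[1.0, 0.061, -0.457, 0.664]
[1.1, 0.086, -0.486, 0.731]
[1.2, 0.113, -0.512, 0.797]
[1.3, 0.143, -0.535, 0.864]
[1.4, 0.176, -0.555, 0.931]
[1.45, 0.193, -0.563, 0.964]
[1.5, 0.21, -0.571, 0.997]
[1.55, 0.228, -0.578, 1.031]
[1.6, 0.246, -0.584, 1.064]
```

Call:
apply_moves(moves=[[0,-0.04,0,0,0,0,0],[0,-0.07,0,0,0,0,0],[0,-0.1,0,0,0,0,0],[-0.01,-0.13,0,0,0,0.064,0],[-0.018,-0.171,0,0,0,0.13,0],[-0.021,-0.209,0,0,0,0.2,0],[-0.02,-0.247,0,0,0,0.264,0],[-0.016,-0.285,0,0,0,0.33,0],[-0.008,-0.322,0,0,0,0.4,0],[0.004,-0.358,0,0,0,0.464,0],[0.02,-0.393,0,0,0,0.53,0],[0.039,-0.426,0,0,0,0.6,0],[0.061,-0.457,0,0,0,0.664,0],[0.086,-0.486,0,0,0,0.73,0],[0.113,-0.512,0,0,0,0.8,0],[0.143,-0.535,0,0,0,0.864,0]])

```text
time_s: 11.55
tool_pos: [0.5636, -0.1162, 0.047]
tool_rot: [180.0, -0.0, 26.1]
force: [-1.7, -1.0, 0.1]
grip_width: 0.0001
grasp_force: 0.5
```

Run:
```python
from fit import *
p=np.load('tray2.npy'); c,s=np.cos(p[2]),np.sin(p[2])
def loc(w): d=np.array(w[:2])-p[:2]; return np.round([c*d[0]+s*d[1],-s*d[0]+c*d[1]],4)
o=env.get_obs(); t=loc(o["tool_pos"]); print(t,o["tool_pos"],o["tool_rot"],o["force"])
z=viewer.read_camera("wrist")[:,:,::-1].copy()
for a in(1.2,1.3): 
    q=w2px("wrist",tray_pts(p,[(-.055-.072*np.cos(a),-.0435+.072*np.sin(a),.066)])[0]); print(a,q)
cv2.imwrite('pics/w4.png',z)
yaw=np.radians(o["tool_rot"][2])-p[2]
for a in [1.35,1.4,1.45,1.5,1.55,1.6,1.65]:
    d=np.array([-.055-.072*np.cos(a)-.0245*np.sin(a),-.0435+.072*np.sin(a)-.0245*np.cos(a)])-t
    print(np.round([a,*(np.array([np.cos(yaw)*d[0]+np.sin(yaw)*d[1],np.sin(yaw)*d[0]-np.cos(yaw)*d[1]])/.2),(a+yaw)/1.5],3).tolist())
```

```text
[-0.0989  0.0192] [ 0.56364734 -0.11622317  0.04699513] [ 1.79977700e+02 -3.54709943e-02  2.60784133e+01] [-1.6516845  -0.99831294  0.10076137]
1.2 [278.93230727 311.05931378]
1.3 [262.72755862 311.82986532]
[1.35, -0.005, -0.023, 0.03]
[1.4, -0.01, -0.042, 0.063]
[1.45, -0.014, -0.06, 0.097]
[1.5, -0.017, -0.079, 0.13]
[1.55, -0.019, -0.098, 0.163]
[1.6, -0.02, -0.117, 0.197]
[1.65, -0.02, -0.136, 0.23]
```

View pics/w4.png

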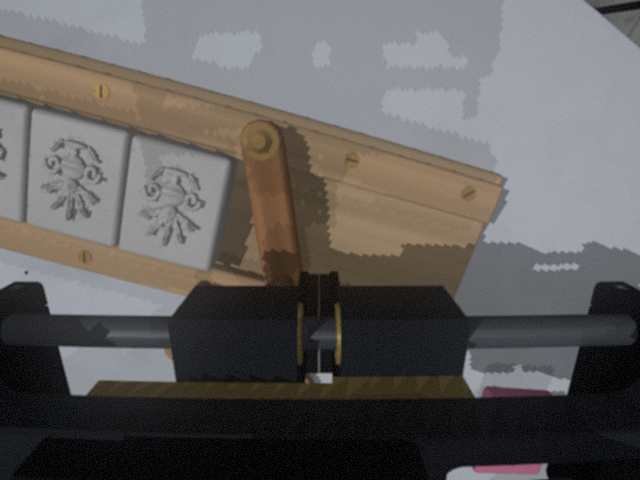

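The bar is following: pivot at (261,140), the bar still about 0.3 rad short of square, and the row undisturbed. I continue to the dowel.

Call:
apply_moves(moves=[[-0.005,-0.023,0,0,0,0.03,0],[-0.01,-0.042,0,0,0,0.063,0],[-0.014,-0.06,0,0,0,0.097,0],[-0.017,-0.079,0,0,0,0.13,0],[-0.018,-0.088,0,0,0,0.147,0],[-0.019,-0.098,0,0,0,0.163,0],[-0.019,-0.104,0,0,0,0.175,0]])

```text
time_s: 12.3
tool_pos: [0.5516, -0.0986, 0.0466]
tool_rot: [-180.0, -0.0, 11.3]
force: [0.4, -1.0, -0.3]
grip_width: 0.0004
grasp_force: 0.4
```

Call:
apply_moves(moves=[[0,-0.005,0,0,0,0,0],[0,-0.01,0,0,0,0,0]])

```text
time_s: 12.5
tool_pos: [0.5513, -0.0966, 0.0466]
tool_rot: [180.0, -0.0, 11.4]
force: [0.0, -0.8, 0.7]
grip_width: 0.0004
grasp_force: 0.3
```

Call:
apply_moves(moves=[[0,-0.005,0,0,0,0,0],[0,-0.01,0,0,0,0,0],[0,-0.015,0,0,0,0,0]])

```text
time_s: 12.8
tool_pos: [0.5507, -0.0936, 0.0465]
tool_rot: [-180.0, -0.0, 11.3]
force: [-0.3, -1.2, 0.7]
grip_width: 0.0001
grasp_force: 0.3
```

Call:
apply_moves(moves=[[0,-0.005,0,0,0,0,0],[0,-0.01,0,0,0,0,0]])

```text
time_s: 13.0
tool_pos: [0.5503, -0.0917, 0.0466]
tool_rot: [180.0, -0.0, 11.3]
force: [-0.1, -2.4, -0.8]
grip_width: 0.0003
grasp_force: 1.0
```

Call:
apply_moves(moves=[[0,-0.005,0,0,0,0,0],[0,-0.01,0,0,0,0,0],[0,-0.01,0,0,0,0,0]])

```text
time_s: 13.3
tool_pos: [0.5503, -0.0914, 0.0467]
tool_rot: [179.8, -0.0, 11.3]
force: [-0.1, -4.5, -2.0]
grip_width: 0.0003
grasp_force: 2.5
```

Run:
```python
from fit import *
im=snap("wrist",'w5.png')
```

```text
(no output)
```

View pics/w5.png

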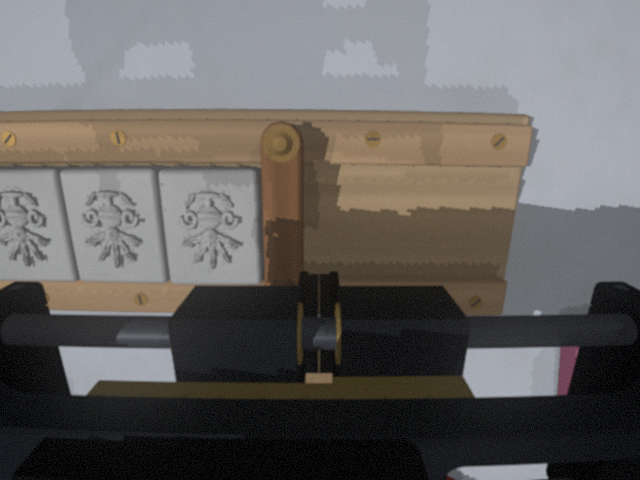

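The bar is square across behind mould_4 and the force rises without motion, so it is on the dowel. Now I retreat along +y, lift and check from the top.

Call:
apply_moves(moves=[[0,0.05,0,0,0,0,0],[0,0.12,0,0,0,0,0],[0,0.15,0,0,0,0,0],[0,0.15,-0.25,0,0,0,0],[0,0.15,-0.5,0,0,0,0],[0,0.15,-0.8,0,0,0,0],[0,0.4,-1,0,0,0,0],[0,0.7,-1,0,0,0,0],[0,0.9,-1,0,0,0,0],[0,1,-1,0,0,0,0],[0,1,-1,0,0,0,0]])

```text
time_s: 14.45
tool_pos: [0.5869, -0.2931, 0.2467]
tool_rot: [179.8, 0.1, 10.8]
force: [-1.6, -1.8, 1.0]
grip_width: 0.0005
grasp_force: 0.0
```

Run:
```python
from fit import *
p=np.load('tray2.npy')
im=snap("top",'t6.png'); z=cv2.resize(im[150:260,230:420,::-1],None,fx=4,fy=4,interpolation=cv2.INTER_CUBIC)
print('knob pred',(w2px("top",tray_pts(p,[(-.055,.0285,.066)])[0])-[230,150]+.5)*4)
cv2.imwrite('pics/t6c.png',z)
```

```text
knob pred [471.13896902 274.82816163]
```

View pics/t6c.png

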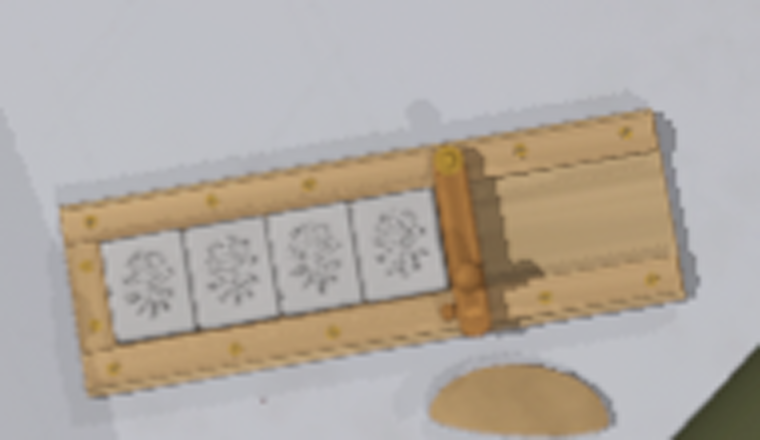

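The top view shows the row flush on the stop at crop (105,245). The keeper is square across with its knob at (468,275), as predicted, and touches the dowel at (447,312). The rib is untouched.

```bash
python3 -c "
from cell import env
print(env.sign_off())"
```

```text
the job is handed in; nothing more can be done
None
```

I pushed the four-mould row home against the end stop, then swung the keeper bar square across until it rested on its dowel; the final top view confirmed both, and I handed the job in at about 14.5 s of the 48 s allowed.

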